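Shut and lock the vial cabinet

ROBOT

A 7-joint arm with a two-finger parallel gripper is mounted at the origin on the work surface; the furniture and walls round the work are solid. World frame = base frame: x ahead of the robot, y to its left, z up, the work surface at z = 0. Lengths are in m, angles in rad, forces in N, time in s.
With the tool pointing down it reaches from about 0.425 to 0.8 m from the base axis. Payload 8.3 kg.
Tool frame: the origin (TCP) lies on the mounting face of the last link; the fingertips stand 173 mm ahead of it and the grasp point (between the pads) lies 155 mm ahead of it (r.hold_point_z is the distance from the TCP to the grasp point, in m); z points along the fingers, y is the line along which they close (so a half turn about z gives the same grasp; the last joint's range is limited). The gripper opens to 85 mm and grips with 20 to 120 N. Pads are 22 mm wide; open, the fingers measure 114 mm over their backs; the gripper's body (76 mm by 85 mm) begins 54 mm behind the grasp point. The pads swing forward as they close: fully open they stand 13 mm farther back than shut.
Start: joints at [1.116, 0.383, 0.016, 1.37, -0.006, 1.388, -0.046], TCP at [0.239, -0.578, 0.405] pointing down, gripper open.
Joint ranges: [-2.95, 2.95], [-0.25, 2.06], [-1.52, 1.56], [0.18, 2.33], [-1.44, 4.58], [0.02, 2.06], [-3.01, 3.01]. Speed limits (rad/s): [2.39, 2.39, 3.01, 3.01, 3.14, 3.14, 3.14].

INTERFACE

Orientations are given as a unit quaternion [x, y, z, w].
In Python, from workcell import get_obs, snapshot, r gives the robot as it stands. The module is installed in compiled form; this text tells all that it offers.
- The arm moves only by the tool jog_arm, never from a script. Its argument "series" is a list of rows, each an object with "jaw": the opening, from 0 (shut) to 1 (fully open); "xyz": the shift along the world's x, y, z in m, a list of three; "twist": the turn about the world's z in degrees. In form: [{"jaw": jaw, "xyz": [dx, dy, dz], "twist": twist}, ...]. A call has 1 to 10 rows; each row is the pose to reach, as a shift and turn from the pose commanded when the call began; what a row does not reach only later rows make up. A row lasts 1/12 s, in which the tool goes at most 41.7 mm and 7.16 degrees, less where a joint would pass 70% of its speed; a pose out of reach is approached as far as the arm can. A call with a gripper value outside its range is refused whole. The fingers move at their own pace and stop on an object; the grip force is fixed at half the most. Time passes only in rows, so rows that repeat a pose let the fingers close. It gives the time, the measured TCP pose, the force, the opening and the grip force at its end, in the units of the state.
- get_obs(): the state, without advancing time (a new reading comes with each control period).
- snapshot(name): name is "side" or "top"; returns a dict with "pixels" (384x512x3 uint8, red, green, blue), "depth" (384x512 float32, m along the optical axis (not along the pixel's ray), 0 where there is no reading), "vfov" (degrees; the focal length in pixels is half the picture's height over the tangent of half this angle, whatever the lens; pixels are square), "cx", "cy" (the principal point, pixels), "extrinsics" (4x4, takes a point from world to camera coordinates). Camera axes: x right, y down, z forward; pixel columns grow to the right and rows downward; lengths in m; the calibration is good to about 2 mm. A picture is of the moment at which its call begins.
- r.job_done(): hands the job in; it is judged then, once.
The state is a dict: "time": time; "joints": joint angles; "joint_velocities": joint speeds; "joint_torque": joint torques, N m; "position": TCP position; "eef_rot": TCP orientation; "ft_force": force on the tool from outside, world axes, zero at the start; "torque": the same for the moment, N m; "opening": finger opening in m; "gripper_force": force on a finger pad.
Only numpy, scipy, OpenCV 4.12 (cv2) and the standard library are available. Lean on these libraries where they do the work, as an engineer would, in place of code of your own. Each camera call takes 0.05 s, during which the arm holds its last target. There are 200 camera calls.

TASK

Push both open drawers of the white vial cabinet fully shut with the fingertips, in either order; only then push the orange locking bar on its top fully across to the right, so that its hooks stand in front of the drawer fronts. Nothing is to be picked up, and the two vials standing on the cabinet and the small green-capped bottle in front of it stay standing where they are.

Things in the scene. Friction and masses are not known exactly. Their poses are not given: they have to be found in the camera images.
- cabinet: White cabinet fixed to the bench, 130 mm deep (x), 260 mm wide (y), 90 mm high. Origin: centre of its underside, on the bench. Its x axis points from the drawer fronts to its back, y to its left as seen from the robot, z up; it stands turned by up to 0.2 rad. Two drawers stand side by side, centred at y = +59 mm (left) and y = -59 mm (right).
- drawer_left (a joint): Left drawer: how far it is pulled out towards the robot, in m (along the cabinet's -x). 0 = fully shut (end stop), 0.085 = farthest out; starts 0.035 to 0.070 out. Sliding friction about 1.5 N, no spring: it stays where it is left. Its front is a flat grey plate without handle, 8 mm thick, 92 mm wide, from 12 to 84 mm above the bench; the vials in it are fixed in a blue insert, 71 mm high at most.
- drawer_right (a joint): Right drawer: same as the left one.
- drawer_left_front (a point): Point on the outer face of the left drawer's front, in the middle of its width, 66 mm above the bench: a good place to push. It moves with the drawer. Its axes are the cabinet's. When the drawer is shut it lies at cabinet x = -73, y = +59 mm.
- drawer_right_front (a point): The same point on the right drawer's front; when shut at cabinet x = -73, y = -59 mm.
- lock_bar (a joint): Orange locking bar along the front edge of the cabinet's top: how far it is slid to the right (cabinet -y), in m. 0 = open, 0.04 = fully across, locked (end stop); starts 0 to 0.004. Friction about 1.5 N, no spring. The bar is 18 mm wide (x), its upper face 98 mm above the bench.
- bar_hook (a point): Lower end of the bar's left hook; moves with the bar. The bar has two hooks, 14 mm wide, hanging over the cabinet's front edge from 98 down to 72 mm above the bench and standing out to cabinet x = -82 mm. Bar open: hooks at cabinet y = +118 and 0 mm, before the posts beside the drawers; fully across: at +78 and -40 mm, before the drawer fronts.
- bar_block (a point): Middle of the orange block on the bar by which it is pushed, 107 mm above the bench; it moves with the bar and its axes are the cabinet's. The block is 24 mm in x, 18 mm in y and stands from 98 to 114 mm above the bench. Push on its left (+y) side. With the bar open it lies at cabinet x = -53, y = +50 mm.
- vial_orange: Amber vial with orange cap, 22 mm diameter, 48 mm high, standing loose on the left half of the cabinet's top near the back (from about cabinet x = +25 mm). Origin: centre of its underside, z up. Leave it.
- vial_blue: Clear vial with blue cap, same size, loose on the right half of the top near the back. Leave it.
- bottle_green: Small white bottle with green cap, 42 mm diameter, 78 mm high, loose on the bench in front of the cabinet, to the left of the drawers. Origin: centre of its underside, z up. Leave it.
Things that resemble listed ones, but are neither listed nor needed, are in the scene too. Of the things like the vial_orange, leave any that is turquoise or yellow; of the rest the smaller one is meant.

How it is judged:
By the outcome, as a careful person would: the job done as asked, in the order asked, and still so for the second after the job is handed in, with the robot touching nothing.
It also fails if it takes over 45 s, if anything falls off the work surface, if the arm or the gripper's body presses on something with over 40 N, if the wrist force passes 120 N, or if a joint passes its speed limit or range.

## Working session

There is one attempt and no reset: what is moved stays moved. The work goes in short steps, Python scripts to look and compute and a tool call to move; the robot and the scene stay as the last step left them, time stands still between calls to the robot, and variables do not carry over. Pictures are saved under pics/ and viewed, at most 10 in all, crops included, and the job is handed in when it is done.

Besides the shell and the picture viewer there is one more tool, called after "Emit:" by a JSON object that holds its "op" and its "data". jog_arm: Moves the arm, as the interface text tells. Its arguments: {"type":"object","properties":{"series":{"type":"array","items":{"type":"object","properties":{"jaw":{"type":"number"},"xyz":{"type":"array","items":{"type":"number"}},"twist":{"type":"number"}}}}},"required":["series"]}

```bash
mkdir -p pics
cat > h.py <<'E'
import numpy as np, cv2
from workcell import get_obs, snapshot, r
def cloud(s):
    f=s["pixels"].shape[0]/2/np.tan(np.radians(s["vfov"]/2)); d=s["depth"]
    v,u=np.mgrid[:d.shape[0],:d.shape[1]]
    P=np.stack([(u-s["cx"])*d/f,(v-s["cy"])*d/f,d],-1)
    T=np.linalg.inv(s["extrinsics"]); W=P@T[:3,:3].T+T[:3,3]; W[d==0]=np.nan
    return W
def save(s,n): cv2.imwrite("pics/"+n,s["pixels"][...,::-1])
E
python3 - <<'E'
from h import *
for n in("top","side"):
    s=snapshot(n); save(s,n+"0.png"); np.savez(n+"0.npz",W=cloud(s),p=s["pixels"]); print(n,s["vfov"],s["extrinsics"].round(3).tolist())
o=get_obs(); print(o["position"],o["eef_rot"],o["time"],o["opening"])
E
```

```text
top 56.589506211387075 [[-0.022, -1.0, 0.018, -0.022], [-0.994, 0.02, -0.11, 0.597], [0.109, -0.02, -0.994, 0.878], [0.0, 0.0, 0.0, 1.0]]
side 44.534207640698 [[0.971, -0.237, 0.005, -0.567], [-0.118, -0.5, -0.858, 0.139], [0.206, 0.833, -0.513, 0.936], [0.0, 0.0, 0.0, 1.0]]
[ 0.23861871 -0.57748759  0.40375625] [ 9.80869842e-01  1.94662655e-01 -1.81013883e-04 -8.78688324e-04] 0.1 0.08523684202076146
```

View pics/top0.png

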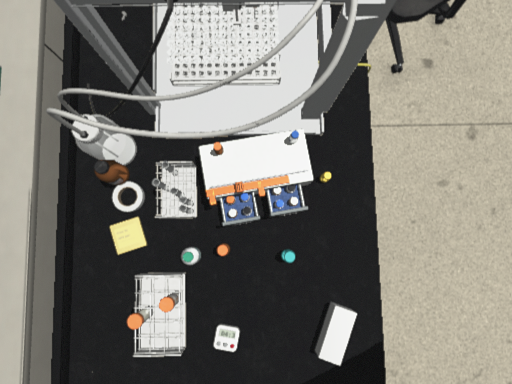

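View pics/side0.png

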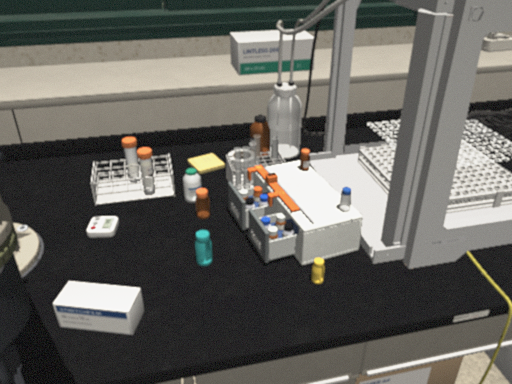

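The top view shows the cabinet at columns 198–312 and rows 130–200. Its drawers are open around (238,210) and (285,200), and the orange bar with its block is near (240,187). The orange-capped vial is at (218,147), the blue-capped one at (294,135) and the green bottle at (190,256).

Loose look-alikes are the amber vial at (222,250), turquoise at (288,256) and yellow at (326,177). None of these needs touching.

Run:
```python
from h import *
a=np.load("top0.npz");W=a["W"];p=a["p"];hsv=cv2.cvtColor(p,cv2.COLOR_RGB2HSV)
X,Y,Z=W[...,0],W[...,1],W[...,2]
reg=np.zeros(Z.shape,bool);reg[125:225,190:320]=1
top=reg&(abs(Z-.09)<.006)&(hsv[...,1]<50)&(hsv[...,2]>150)
n,l,st,_=cv2.connectedComponentsWithStats(top.astype(np.uint8));k=1+st[1:,4].argmax();top=l==k
rect=cv2.minAreaRect(W[top][:,:2].astype(np.float32)*1000);print("top",top.sum(),np.median(Z[top]),rect,cv2.boxPoints(rect).tolist())
org=reg&(hsv[...,0]<14)&(hsv[...,1]>150)&(hsv[...,2]>120)
n,l,st,c=cv2.connectedComponentsWithStats(org.astype(np.uint8))
for i in range(1,n):
    if st[i,4]>8:
        q=W[l==i]; print(c[i].round(),st[i,4],np.nanmin(q,0).round(3),np.nanmedian(q,0).round(3),np.nanmax(q,0).round(3),cv2.minAreaRect((q[~np.isnan(q[:,0])][:,:2]*1000).astype(np.float32)))
blk=org&(Z>.106)&(Z<.12)&(np.arange(384)[:,None]>165);print("block",W[blk].mean(0),W[blk].min(0),W[blk].max(0),blk.sum())
for nm,(u,v) in dict(green=(190,256),amber=(222,250),turq=(288,256),vo=(218,147),vb=(294,135),rackL=(175,190)).items(): print(nm,np.nanmedian(W[v-2:v+3,u-2:u+3].reshape(-1,3),0).round(3))
hi=(Z>.13)&(X>.35)&(Y<.25);q=W[hi];
for x0 in np.arange(.4,1,.05):
    m=(q[:,0]>=x0)&(q[:,0]<x0+.05);print(round(x0,2),m.sum(),(q[m][:,1].min().round(2),q[m][:,1].max().round(2),q[m][:,2].min().round(2)) if m.any() else "")
big=p[115:275,160:345][:, :, ::-1];cv2.imwrite("pics/crop.png",cv2.resize(big,None,fx=4,fy=3.75,interpolation=cv2.INTER_CUBIC)[:600,:800])
```

```text
top 4496 0.0906953048815497 ((667.9161987304688, -31.527755737304688), (129.68011474609375, 259.9001770019531), 8.886728286743164) [[583.7796020507812, 86.84577178955078], [623.9293823242188, -169.93446350097656], [752.0527954101562, -149.90127563476562], [711.9030151367188, 106.87895202636719]]
[218. 147.] 44 [ 0.689  0.048 -0.002] [0.696 0.055 0.138] [0.746 0.072 0.141] ((716.5721435546875, 64.14356231689453), (59.492149353027344, 15.634854316711426), 21.420177459716797)
[227. 190.] 284 [ 0.57  -0.031 -0.003] [0.603 0.04  0.099] [0.62 0.1  0.12] ((595.0011596679688, 32.57396697998047), (37.404991149902344, 132.42877197265625), 7.378405570983887)
[261. 195.] 9 [ 0.589 -0.049  0.096] [ 0.589 -0.042  0.098] [ 0.593 -0.037  0.1  ] ((590.9185791015625, -43.4373779296875), (11.996088027954102, 4.519566535949707), 87.63031768798828)
[230. 199.] 36 [0.576 0.026 0.042] [0.584 0.035 0.069] [0.594 0.04  0.073] ((585.0846557617188, 32.95082473754883), (14.77794075012207, 17.84808349609375), 88.48380279541016)
block [0.60661225 0.00939534 0.11433559] [ 5.97237777e-01 -1.73540407e-04  1.10742255e-01] [0.61627136 0.01834737 0.117315  ] 52
green [0.449 0.129 0.079]
amber [0.461 0.054 0.068]
turq [ 0.443 -0.105  0.07 ]
vo [0.696 0.055 0.139]
vb [ 0.722 -0.12   0.139]
rackL [0.606 0.164 0.092]
0.4 0 
0.45 0 
0.5 0 
0.55 0 
0.6 167 (np.float64(-0.0), np.float64(0.11), np.float64(0.39))
0.65 1430 (np.float64(-0.12), np.float64(0.25), np.float64(0.13))
0.7 1983 (np.float64(-0.15), np.float64(0.25), np.float64(0.13))
0.75 3164 (np.float64(-0.2), np.float64(0.25), np.float64(0.13))
0.8 4830 (np.float64(-0.23), np.float64(0.25), np.float64(0.13))
0.85 45 (np.float64(-0.06), np.float64(0.23), np.float64(0.14))
0.9 1202 (np.float64(-0.09), np.float64(0.17), np.float64(0.13))
0.95 1441 (np.float64(-0.09), np.float64(0.17), np.float64(0.13))
```

View pics/crop.png

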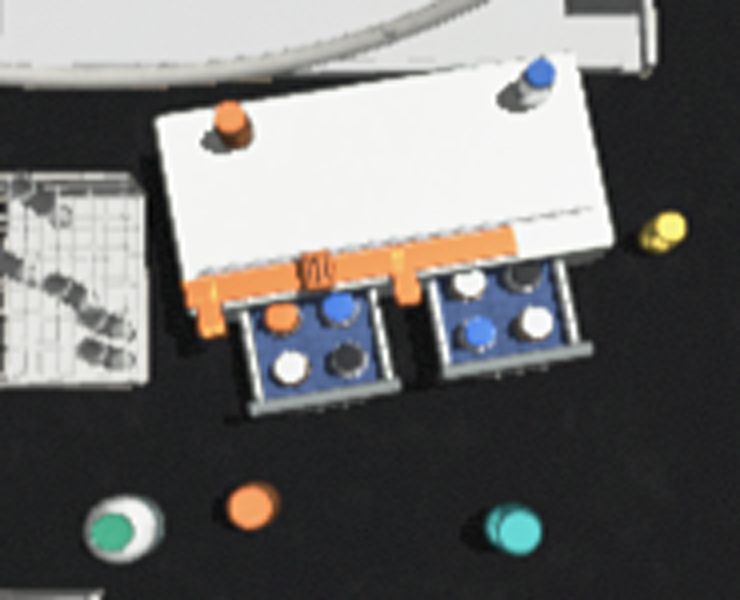

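The crop confirms the cabinet at yaw 8.9°. The predicted block position (608, 10) agrees with the measured (607, 9). Next I check the overhead hoses for clearance, measure how far the drawers are out, and start the approach.

Run:
```python
from h import *
a=np.load("top0.npz");W=a["W"];q=W.reshape(-1,3)
for x0 in np.arange(.58,.8,.02):
    m=(q[:,0]>=x0)&(q[:,0]<x0+.02)&(q[:,2]>.16)&(abs(q[:,1])<.25)
    if m.any(): print(round(x0,2),m.sum(),q[m].min(0).round(2),q[m].max(0).round(2))
t=0.1551;R=np.array([[np.cos(t),-np.sin(t)],[np.sin(t),np.cos(t)]]);c=[.668,-.0315]
L=(q[:,:2]-c)@R
for y0 in(.059,-.059):
    m=(abs(L[:,1]-y0)<.04)&(abs(q[:,2]-.084)<.004)&(L[:,0]<-.085)
    print("front",y0,m.sum(),np.percentile(L[m][:,0],[2,50,98]).round(4))
```

```text
0.64 762 [ 0.65 -0.05  0.38] [0.66 0.18 0.44]
0.66 555 [ 0.66 -0.1   0.37] [0.68 0.25 0.48]
0.68 245 [ 0.68 -0.12  0.38] [0.7  0.25 0.5 ]
0.7 1019 [ 0.7  -0.14  0.39] [0.72 0.21 0.51]
0.72 531 [ 0.72 -0.14  0.38] [0.74 0.25 0.53]
0.74 643 [ 0.74 -0.15  0.26] [0.76 0.23 0.54]
0.76 399 [ 0.76 -0.15  0.22] [0.78 0.25 0.54]
0.78 2381 [ 0.78 -0.2   0.16] [0.8  0.09 0.53]
0.8 968 [ 0.8  -0.23  0.16] [0.82 0.25 0.51]
front 0.059 112 [-0.1347 -0.1309 -0.127 ]
front -0.059 109 [-0.1321 -0.1283 -0.1243]
```

Emit:
{"op": "jog_arm", "data": {"series": [{"jaw":0,"xyz":[0.02,0.035,0],"twist":-7},{"jaw":0,"xyz":[0.04,0.07,0],"twist":-13.6},{"jaw":0,"xyz":[0.06,0.105,0],"twist":-13.6},{"jaw":0,"xyz":[0.08,0.14,0],"twist":-13.6},{"jaw":0,"xyz":[0.1,0.175,0],"twist":-13.6},{"jaw":0,"xyz":[0.12,0.21,0],"twist":-13.6},{"jaw":0,"xyz":[0.14,0.245,0],"twist":-13.6},{"jaw":0,"xyz":[0.16,0.28,0],"twist":-13.6},{"jaw":0,"xyz":[0.18,0.315,0],"twist":-13.6},{"jaw":0,"xyz":[0.2,0.35,0],"twist":-13.6}]}}

```text
time: 0.93
position: [0.4391, -0.2257, 0.4045]
eef_rot: [0.997, 0.077, -0.0, -0.0]
ft_force: [1.3, -1.2, 0.1]
opening: -0.0001
gripper_force: 0.0
```

Emit:
{"op": "jog_arm", "data": {"series": [{"jaw":0,"xyz":[0.012,0.02,-0.03],"twist":0},{"jaw":0,"xyz":[0.023,0.038,-0.06],"twist":0},{"jaw":0,"xyz":[0.034,0.056,-0.09],"twist":0},{"jaw":0,"xyz":[0.046,0.074,-0.12],"twist":0},{"jaw":0,"xyz":[0.057,0.092,-0.15],"twist":0},{"jaw":0,"xyz":[0.067,0.109,-0.173],"twist":0},{"jaw":0,"xyz":[0.067,0.109,-0.173],"twist":0}]}}

```text
time: 1.52
position: [0.5051, -0.114, 0.2266]
eef_rot: [0.997, 0.08, -0.003, -0.002]
ft_force: [-0.9, 1.0, -0.0]
opening: 0.0001
gripper_force: 0.0
```

Run:
```python
from h import *
s=snapshot("side"); save(s,"side1.png")
W=np.load("top0.npz")["W"];q=W.reshape(-1,3)
for y0 in np.arange(-.1,.2,.03):
    m=(abs(q[:,1]-y0)<.015)&(q[:,2]>.3)&(q[:,2]<.6)&(q[:,0]<.76)&(q[:,0]>.6)
    if m.any(): i=q[m][:,0].argmin();print(round(y0,2),q[m][i].round(3))
```

```text
-0.1 [ 0.672 -0.085  0.464]
-0.07 [ 0.661 -0.055  0.449]
-0.04 [ 0.653 -0.027  0.433]
-0.01 [0.649 0.003 0.414]
0.02 [0.647 0.028 0.407]
0.05 [0.646 0.058 0.399]
0.08 [0.646 0.065 0.399]
0.11 [0.649 0.099 0.392]
0.14 [0.652 0.126 0.39 ]
0.17 [0.656 0.158 0.387]
0.2 [0.661 0.185 0.382]
```

View pics/side1.png

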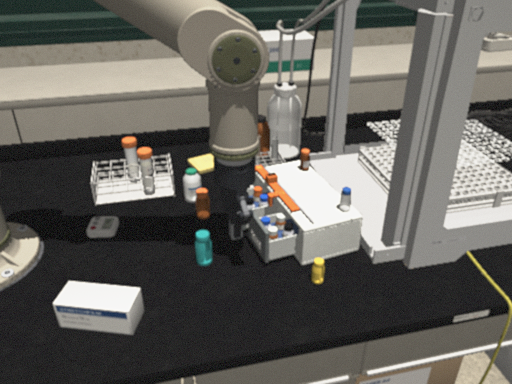

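Fingers are at (238,222) in front of the right drawer. The wrist is wide, about 60 mm in radius, so for the bar I will reach forward with one finger to stay clear of the hose. Now I push the right drawer.

Emit:
{"op": "jog_arm", "data": {"series": [{"jaw":0,"xyz":[0.01,0.0015,0.002],"twist":0},{"jaw":0,"xyz":[0.02,0.003,0.002],"twist":0},{"jaw":0,"xyz":[0.03,0.0045,0.002],"twist":0},{"jaw":0,"xyz":[0.039,0.006,0.002],"twist":0},{"jaw":0,"xyz":[0.047,0.0075,0.002],"twist":0},{"jaw":0,"xyz":[0.055,0.0085,0.002],"twist":0},{"jaw":0,"xyz":[0.063,0.01,0.002],"twist":0},{"jaw":0,"xyz":[0.07,0.011,0.002],"twist":0},{"jaw":0,"xyz":[0.076,0.012,0.002],"twist":0},{"jaw":0,"xyz":[0.08,0.0125,0.002],"twist":0}]}}

```text
time: 2.4
position: [0.5864, -0.1059, 0.2336]
eef_rot: [0.997, 0.077, 0.0, -0.0]
ft_force: [-2.2, -0.3, 0.8]
opening: -0.0002
gripper_force: 0.9
```

Emit:
{"op": "jog_arm", "data": {"series": [{"jaw":0,"xyz":[0.003,0.0005,0],"twist":0},{"jaw":0,"xyz":[0.005,0.0008,0],"twist":0},{"jaw":0,"xyz":[0.007,0.001,0],"twist":0},{"jaw":0,"xyz":[0.009,0.0014,0],"twist":0},{"jaw":0,"xyz":[0.009,0.0014,0],"twist":0}]}}

```text
time: 2.82
position: [0.594, -0.1048, 0.2335]
eef_rot: [0.997, 0.077, -0.001, -0.0]
ft_force: [-6.8, -1.5, 4.7]
opening: 0.0002
gripper_force: 3.3
```

Emit:
{"op": "jog_arm", "data": {"series": [{"jaw":0,"xyz":[0.001,0.0002,0],"twist":0},{"jaw":0,"xyz":[0.002,0.0003,0],"twist":0},{"jaw":0,"xyz":[0.002,0.0003,0],"twist":0}]}}

```text
time: 3.07
position: [0.5946, -0.1047, 0.2334]
eef_rot: [0.997, 0.077, -0.003, -0.0]
ft_force: [-15.1, -2.0, 11.8]
opening: -0.0001
gripper_force: 7.9
```

Emit:
{"op": "jog_arm", "data": {"series": [{"jaw":0,"xyz":[-0.03,-0.005,0],"twist":0},{"jaw":0,"xyz":[-0.06,-0.009,0],"twist":0},{"jaw":0,"xyz":[-0.09,-0.01,0],"twist":0},{"jaw":0,"xyz":[-0.109,-0.005,0],"twist":0},{"jaw":0,"xyz":[-0.109,0.025,0],"twist":0},{"jaw":0,"xyz":[-0.109,0.055,0],"twist":0},{"jaw":0,"xyz":[-0.109,0.085,0],"twist":0},{"jaw":0,"xyz":[-0.109,0.105,0],"twist":0},{"jaw":0,"xyz":[-0.109,0.105,0],"twist":0}]}}

```text
time: 3.82
position: [0.4876, 0.006, 0.2343]
eef_rot: [0.997, 0.081, 0.001, -0.001]
ft_force: [0.5, 0.7, 0.9]
opening: 0.0001
gripper_force: 0.0
```

Emit:
{"op": "jog_arm", "data": {"series": [{"jaw":0,"xyz":[0.01,0.0015,0],"twist":0},{"jaw":0,"xyz":[0.02,0.003,0],"twist":0},{"jaw":0,"xyz":[0.03,0.0045,0],"twist":0},{"jaw":0,"xyz":[0.039,0.006,0],"twist":0},{"jaw":0,"xyz":[0.047,0.0075,0],"twist":0},{"jaw":0,"xyz":[0.055,0.0085,0],"twist":0},{"jaw":0,"xyz":[0.063,0.01,0],"twist":0},{"jaw":0,"xyz":[0.07,0.011,0],"twist":0},{"jaw":0,"xyz":[0.076,0.012,0],"twist":0},{"jaw":0,"xyz":[0.08,0.0125,0],"twist":0}]}}

```text
time: 4.65
position: [0.5684, 0.0131, 0.2335]
eef_rot: [0.997, 0.077, 0.0, -0.0]
ft_force: [-1.9, -0.7, 1.3]
opening: 0.0006
gripper_force: 0.9
```

Expected stop at x ≈ 0.576.

Emit:
{"op": "jog_arm", "data": {"series": [{"jaw":0,"xyz":[0.003,0.0005,0],"twist":0},{"jaw":0,"xyz":[0.005,0.0008,0],"twist":0},{"jaw":0,"xyz":[0.007,0.001,0],"twist":0},{"jaw":0,"xyz":[0.009,0.0014,0],"twist":0},{"jaw":0,"xyz":[0.0105,0.0016,0],"twist":0},{"jaw":0,"xyz":[0.0105,0.0016,0],"twist":0}]}}

```text
time: 5.15
position: [0.5761, 0.0144, 0.2334]
eef_rot: [0.997, 0.077, -0.003, 0.0]
ft_force: [-15.4, -2.3, 11.4]
opening: -0.0001
gripper_force: 8.4
```

Emit:
{"op": "jog_arm", "data": {"series": [{"jaw":0,"xyz":[-0.03,-0.005,0],"twist":0},{"jaw":0,"xyz":[-0.06,-0.009,0.01],"twist":0},{"jaw":0,"xyz":[-0.075,-0.01,0.04],"twist":0},{"jaw":0,"xyz":[-0.09,-0.01,0.07],"twist":0},{"jaw":0,"xyz":[-0.09,-0.01,0.09],"twist":0},{"jaw":0,"xyz":[-0.09,-0.01,0.09],"twist":0}]}}

```text
time: 5.65
position: [0.489, 0.0052, 0.3288]
eef_rot: [0.997, 0.077, 0.004, 0.001]
ft_force: [1.1, 1.1, 0.5]
opening: 0.0002
gripper_force: 0.0
```

Run:
```python
from h import *
o=get_obs();print(o["joints"].round(3) if hasattr(o["joints"],"round") else o["joints"],o["position"])
s=snapshot("side");save(s,"side2.png");t=snapshot("top")
cv2.imwrite("pics/m.png",np.vstack([cv2.resize(x["pixels"][a:b,c:d,::-1],(640,290)) for x,a,b,c,d in((s,140,285,160,380),(t,115,275,160,345))]))
```

```text
[ 0.289  0.167 -0.403  1.832  0.073  1.148 -1.554] [0.48900666 0.00522667 0.32877914]
```

View pics/m.png

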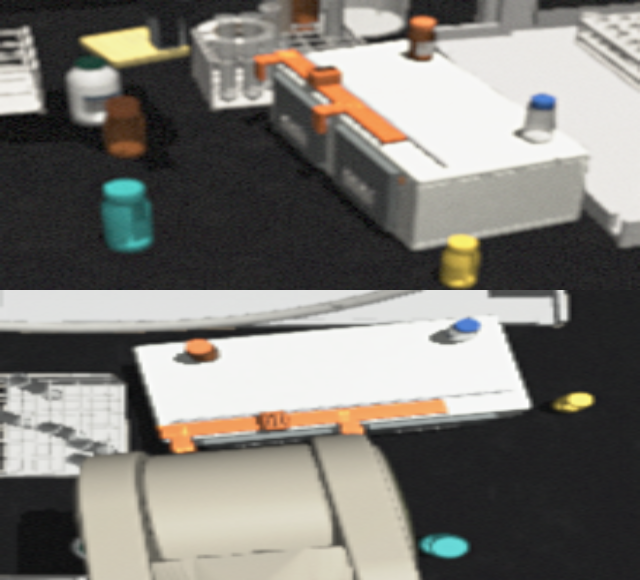

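Both drawers are shut in the views, and the vials, bottle and bar are unchanged. Next I turn the gripper 90°, partly open it, and move above the left of the block.

Emit:
{"op": "jog_arm", "data": {"series": [{"jaw":0.6,"xyz":[0,0,0],"twist":7},{"jaw":0.6,"xyz":[0,0.005,0],"twist":14},{"jaw":0.6,"xyz":[0,0.01,0],"twist":21},{"jaw":0.6,"xyz":[0,0.015,0],"twist":28},{"jaw":0.6,"xyz":[0,0.02,0],"twist":35},{"jaw":0.6,"xyz":[0,0.025,0],"twist":42},{"jaw":0.6,"xyz":[0,0.03,0],"twist":49},{"jaw":0.6,"xyz":[0,0.034,0],"twist":56},{"jaw":0.6,"xyz":[0,0.034,0],"twist":63},{"jaw":0.6,"xyz":[0,0.034,0],"twist":70}]}}

```text
time: 6.58
position: [0.4881, 0.0392, 0.3222]
eef_rot: [0.77, 0.638, -0.001, -0.001]
ft_force: [1.2, 0.2, -0.8]
opening: 0.0512
gripper_force: 0.0
```

Emit:
{"op": "jog_arm", "data": {"series": [{"jaw":0.6,"xyz":[0.01,0,0],"twist":7},{"jaw":0.6,"xyz":[0.03,0,0],"twist":14},{"jaw":0.6,"xyz":[0.05,0,0],"twist":20},{"jaw":0.6,"xyz":[0.07,0,-0.005],"twist":20},{"jaw":0.6,"xyz":[0.08,0,-0.02],"twist":20},{"jaw":0.6,"xyz":[0.08,0,-0.03],"twist":20},{"jaw":0.6,"xyz":[0.08,0,-0.03],"twist":20}]}}

```text
time: 7.17
position: [0.5672, 0.0386, 0.2896]
eef_rot: [0.65, 0.76, -0.002, -0.003]
ft_force: [-1.3, 0.3, -0.8]
opening: 0.0514
gripper_force: 0.0
```

Run:
```python
from h import *
o=get_obs();print(np.round(o["joints"],3),o["position"],o["eef_rot"],o["opening"])
s=snapshot("side");W=cloud(s);p=o["position"]
t=0.1551;R=np.array([[np.cos(t),-np.sin(t)],[np.sin(t),np.cos(t)]])
L=(W[...,:2]-p[:2])@R
m=(abs(L[...,0])<.07)&(abs(L[...,1])<.02)&(W[...,2]<.2)&(W[...,2]>.117)
for f in(L[...,0]>0,L[...,0]<0):
    k=m&f;q=np.c_[L[k],W[k][:,2]];print(len(q),q.min(0).round(4),q.max(0).round(4)) 
    b=q[q[:,2]<q[:,2].min()+.015];print("tip",b.min(0).round(4),b.max(0).round(4))
cv2.imwrite("pics/m2.png",cv2.resize(s["pixels"][80:260,160:380,::-1],(733,600)))
```

```text
[ 0.317  0.406 -0.559  1.661  0.229  1.148 -0.146] [0.56718135 0.03862402 0.28960606] [ 0.6503089   0.75966254 -0.00186982 -0.00276824] 0.05135888707779854
435 [ 0.0013 -0.0197  0.1193] [0.063  0.0144 0.2   ]
tip [ 0.0229 -0.0131  0.1193] [0.0383 0.0066 0.1336]
461 [-0.0643 -0.0196  0.1216] [-0.0003  0.0166  0.2   ]
tip [-0.0406 -0.0129  0.1216] [-0.0284  0.0059  0.1365]
```

View pics/m2.png

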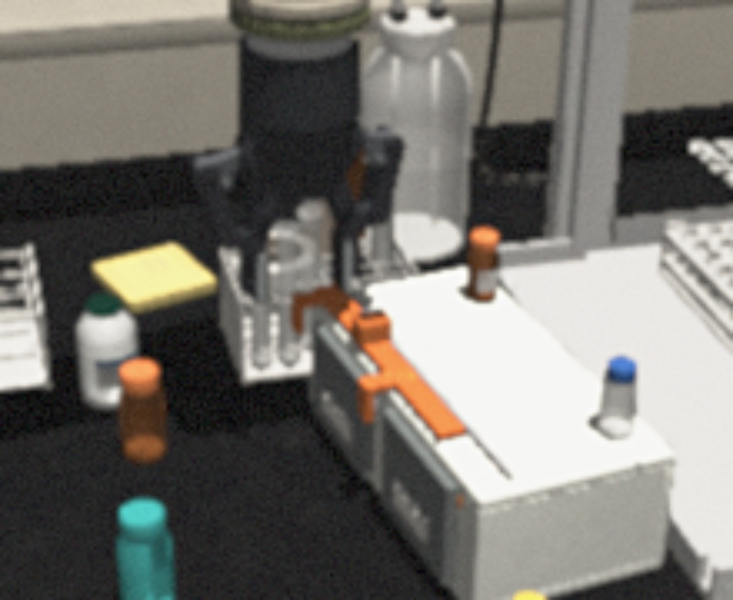

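The forward finger is above the bar, left of the block. Its tip is 170 mm below the TCP. I lower it 15 mm and push to the right.

Emit:
{"op": "jog_arm", "data": {"series": [{"jaw":0.6,"xyz":[0.006,0,-0.006],"twist":0},{"jaw":0.6,"xyz":[0.006,0,-0.012],"twist":0},{"jaw":0.6,"xyz":[0.006,0,-0.015],"twist":0},{"jaw":0.6,"xyz":[0.006,0,-0.015],"twist":0}]}}

```text
time: 7.55
position: [0.5738, 0.0386, 0.2781]
eef_rot: [0.65, 0.76, -0.0, -0.0]
ft_force: [0.1, -0.3, -0.1]
opening: 0.0513
gripper_force: 0.0
```

Emit:
{"op": "jog_arm", "data": {"series": [{"jaw":0.6,"xyz":[0.001,-0.006,0],"twist":0},{"jaw":0.6,"xyz":[0.002,-0.012,0],"twist":0},{"jaw":0.6,"xyz":[0.003,-0.018,0],"twist":0},{"jaw":0.6,"xyz":[0.004,-0.024,0],"twist":0},{"jaw":0.6,"xyz":[0.0047,-0.03,0],"twist":0},{"jaw":0.6,"xyz":[0.0055,-0.036,0],"twist":0},{"jaw":0.6,"xyz":[0.0065,-0.042,0],"twist":0},{"jaw":0.6,"xyz":[0.0075,-0.048,0],"twist":0},{"jaw":0.6,"xyz":[0.0075,-0.048,0],"twist":0}]}}

```text
time: 8.3
position: [0.582, -0.0113, 0.2787]
eef_rot: [0.651, 0.759, -0.0, 0.0]
ft_force: [0.7, 0.5, 0.4]
opening: 0.0514
gripper_force: 0.0
```

```bash
cat > bar.py <<'E'
from h import *
s=snapshot("side");W=cloud(s);h=cv2.cvtColor(s["pixels"],cv2.COLOR_RGB2HSV)
t=0.1551;R=np.array([[np.cos(t),-np.sin(t)],[np.sin(t),np.cos(t)]])
L=(W[...,:2]-[.668,-.0315])@R;Z=W[...,2]
org=(h[...,0]<14)&(h[...,1]>150)&(h[...,2]>100)&(abs(L[...,0]+.06)<.04)&(abs(L[...,1])<.15)
for n,m in(("bar",org&(abs(Z-.098)<.004)),("block",org&(Z>.105)&(Z<.118)),("hook",org&(Z<.09)&(Z>.06))):
    q=np.c_[L[m],Z[m]]; print(n,len(q),np.percentile(q,[2,50,98],axis=0).round(3).tolist() if len(q) else "")
o=get_obs();print(o["position"],o["ft_force"])
cv2.imwrite("pics/m3.png",cv2.resize(s["pixels"][80:260,160:380,::-1],(733,600)))
E
python3 bar.py
```

```text
bar 290 [[-0.082, -0.108, 0.095], [-0.059, -0.047, 0.099], [-0.048, 0.071, 0.101]]
block 78 [[-0.066, 0.001, 0.106], [-0.058, 0.005, 0.113], [-0.046, 0.017, 0.117]]
hook 27 [[-0.083, -0.045, 0.075], [-0.08, -0.043, 0.082], [-0.07, 0.074, 0.089]]
[ 0.58175581 -0.01062457  0.27847256] [-0.42806424 -0.11272389  0.38459237]
```

View pics/m3.png

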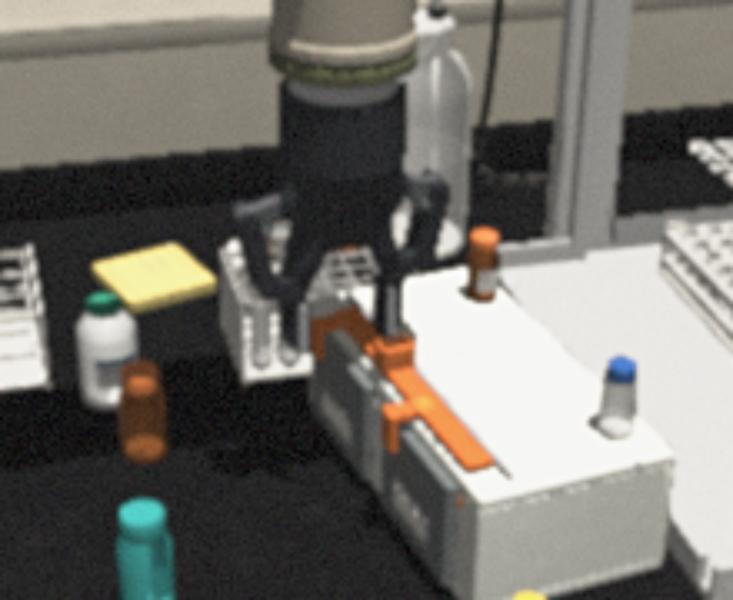

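The bar is sliding and its block is now near y ≈ +10 mm. I creep on until the force rises at the stop.

Emit:
{"op": "jog_arm", "data": {"series": [{"jaw":0.6,"xyz":[0.0003,-0.002,-0.002],"twist":0},{"jaw":0.6,"xyz":[0.0006,-0.004,-0.002],"twist":0},{"jaw":0.6,"xyz":[0.0009,-0.006,-0.002],"twist":0},{"jaw":0.6,"xyz":[0.0009,-0.006,-0.002],"twist":0}]}}

```text
time: 8.68
position: [0.5824, -0.0149, 0.2763]
eef_rot: [0.65, 0.76, -0.0, -0.001]
ft_force: [-0.7, 1.6, -0.7]
opening: 0.0509
gripper_force: 0.8
```

Emit:
{"op": "jog_arm", "data": {"series": [{"jaw":0.6,"xyz":[0.0003,-0.002,0],"twist":0},{"jaw":0.6,"xyz":[0.0005,-0.003,0],"twist":0},{"jaw":0.6,"xyz":[0.0007,-0.0045,0],"twist":0},{"jaw":0.6,"xyz":[0.0007,-0.0045,0],"twist":0}]}}

```text
time: 9.02
position: [0.5826, -0.0161, 0.2763]
eef_rot: [0.649, 0.761, 0.001, -0.002]
ft_force: [-3.0, 10.6, -0.8]
opening: 0.0508
gripper_force: 5.8
```

That is a firm stop, with the block's face at cabinet y ≈ 18 mm against an expected 19. I retreat and check.

Emit:
{"op": "jog_arm", "data": {"series": [{"jaw":0.6,"xyz":[-0.001,0.007,0],"twist":0},{"jaw":0.6,"xyz":[-0.003,0.02,0.002],"twist":0},{"jaw":0.6,"xyz":[-0.003,0.02,0.02],"twist":0},{"jaw":0.6,"xyz":[-0.015,0.02,0.04],"twist":0},{"jaw":0.6,"xyz":[-0.04,0.02,0.05],"twist":0},{"jaw":0.6,"xyz":[-0.07,0.02,0.05],"twist":0},{"jaw":0.6,"xyz":[-0.1,0.02,0.05],"twist":0},{"jaw":0.6,"xyz":[-0.1,0.02,0.05],"twist":0}]}}

```text
time: 9.68
position: [0.4789, 0.0009, 0.3263]
eef_rot: [0.65, 0.76, -0.002, -0.0]
ft_force: [0.7, -0.5, 1.0]
opening: 0.0509
gripper_force: 0.0
```

```bash
python3 bar.py
```

```text
bar 373 [[-0.082, -0.111, 0.095], [-0.059, -0.043, 0.099], [-0.048, 0.073, 0.101]]
block 69 [[-0.067, -0.001, 0.105], [-0.06, 0.002, 0.113], [-0.048, 0.014, 0.117]]
hook 42 [[-0.083, -0.05, 0.073], [-0.08, -0.042, 0.083], [-0.071, 0.083, 0.089]]
[4.81097959e-01 4.71029927e-04 3.26997143e-01] [ 0.93686827 -0.84473302  0.14568935]
```

View pics/m3.png

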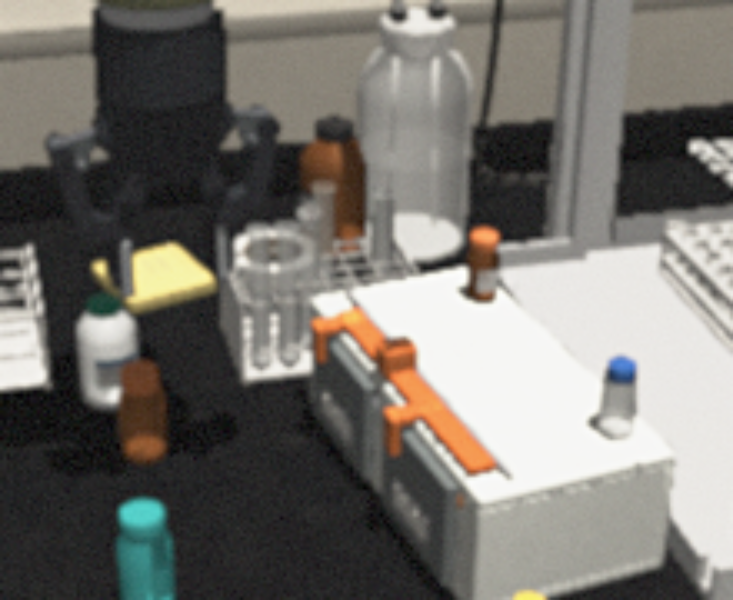

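The bar is fully across, with its hooks in front of both shut drawer fronts near (320,340) and (395,430). The vials and the bottle are still standing where they were.

```bash
python3 -c "
from workcell import r
print(r.job_done())"
```

```text
the job is handed in; nothing more can be done
None
```

I pushed both drawers shut, then slid the locking bar fully across to its stop. The vials and the green-capped bottle are still standing where they were, and the job is handed in; no verdict came back.

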